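Repack the flat-handover case

ROBOT

A 7-joint arm with a two-finger parallel gripper is mounted at the origin on the work surface. World frame = base frame: x ahead of the robot, y to its left, z up, the work surface at z = 0. Lengths are in m, angles in rad, forces in N, time in s.
With the tool pointing down it reaches from about 0.4 to 0.85 m from the base axis. Payload 4.4 kg.
Tool frame: the origin (TCP) lies at the very end of the fingers, on their centre line; the grasp point (between the pads) lies 19 mm behind it (ctrl.grasp_offset is the distance from the TCP to the grasp point, in m); z points along the fingers, y is the direction in which the jaws open and shut (so a half turn about z gives the same grasp; the last joint's range is limited). The gripper opens to 94 mm and grips with 3 to 60 N. Pads are 16 mm wide; open, the fingers measure 119 mm over their backs; the gripper's body (75 mm by 177 mm) begins 78 mm behind the grasp point.
Start: joints at [1.221, 0.628, 0.038, 1.517, -0.027, 0.996, -0.02], TCP at [0.182, -0.624, 0.205] pointing down, gripper open.
Joint ranges: [-3.06, 3.06], [-0.37, 2.12], [-1.25, 1.32], [0.18, 2.47], [-1.1, 4.24], [0.23, 1.98], [-2.94, 2.94]. Speed limits (rad/s): [2.57, 2.57, 3.14, 3.14, 3.14, 3.14, 3.14].

INTERFACE

Orientations are given as a unit quaternion [x, y, z, w].
In Python, from bench import ctrl gives the robot as it stands. The module is installed in compiled form; this text tells all that it offers.
- The arm moves only by the shell command python3 -m handwheel 'ROWS' [OPENING] [FORCE]. ROWS is JSON, a list of rows, each an object of numbers: "dx", "dy", "dz": the shift along the tool's x, y, z in m; "roll": the turn about the tool's z in degrees. A call has 1 to 20 rows; each row is the pose to reach, as a shift and turn from the pose measured when the call began, along the tool's axes at that moment; what a row does not reach only later rows make up. A row lasts 1/12 s, in which the tool goes at most 41.7 mm and 7.16 degrees, less where a joint would pass 70% of its speed; a pose out of reach is approached as far as the arm can. A call with a gripper value outside its range is refused whole. OPENING is the gripper's target within -1 to 1 (fully open at 1, half-way at 0, shut at -1), set as the call begins (- or left out, the last holds). The fingers move at their own pace and stop on an object; FORCE is the grip in N (left out, the last holds). Time passes only in rows, so rows that repeat a pose let the fingers close. It gives the time, the measured TCP pose, the force and the opening at its end, in the units of the state.
- ctrl.get_state(): the state, without advancing time (a new reading comes with each control period).
- ctrl.read_camera(name): name is "side" or "top" or "wrist"; returns a dict with "img" (400x640x3 uint8, red, green, blue), "camera_matrix" (3x3 intrinsics, pixels), "D" ([k1, k2, p1, p2, k3] as OpenCV has them; the pictures are not rectified), "camera_from_world" (4x4, takes a point from world to camera coordinates); the wrist camera has in their place "T_tool_cam" (4x4, takes a point from camera to tool coordinates, whose origin is the TCP and whose axes are the flange's). Camera axes: x right, y down, z forward; pixel columns grow to the right and rows downward; lengths in m; the calibration is good to about 2 mm. A picture is of the moment at which its call begins: read the wrist's pose just before it. There is no depth.
- ctrl.close_job(): hands the job in, once; it reports no verdict.
The state is a dict: "clock": time; "joint_pos": joint angles; "qvel": joint speeds; "tau": joint torques, N m; "tcp_pos": TCP position; "tcp_rot": TCP orientation; "ft_force": force on the tool from outside, world axes, zero at the start; "torque": the same for the moment, N m; "opening": finger opening in m.
Only numpy, scipy, OpenCV 4.12 (cv2) and the standard library are available. Lean on these libraries where they do the work, as an engineer would, in place of code of your own. Each camera call takes 0.05 s, during which the arm holds its last target. There are 200 camera calls.

TASK

The flat-handover case on the hall console is wrongly packed: first take the bare brass key out of it and put it in the green bowl. Then pack the case in this order, each thing lying flat inside the compartment named: the red-headed key in the red one, the blue-headed key in the blue one, and last the white thermostat dial cover (with the bar grip and red stripe) in the white one. Leave the grey-headed key, the round-knobbed white jar lid and the bowl where they are.

Things in the scene. Friction and masses are not known exactly. Their poses are not given: they have to be found in the camera images.
- key_brass: Bare brass key, all brass coloured, wrongly packed: at the start it lies in one of the three compartments. Key 65 mm long lying flat. Its origin is on the underside at mid length; x runs from the head to the blade tip, z is up. The head is a block 30 mm long (x from -33 to -3 mm), 26 mm wide in y and 8 mm high; the blade is 8 mm wide, 4 mm thick, x from -4 to +33 mm, on the underside level. About 30 g.
- key_red: Steel key with a red plastic head. Key 65 mm long lying flat. Its origin is on the underside at mid length; x runs from the head to the blade tip, z is up. The head is a block 30 mm long (x from -33 to -3 mm), 26 mm wide in y and 10 mm high; the blade is 8 mm wide, 4 mm thick, x from -4 to +33 mm, on the underside level. About 30 g.
- key_blue: Steel key with a blue plastic head. Key 65 mm long lying flat. Its origin is on the underside at mid length; x runs from the head to the blade tip, z is up. The head is a block 30 mm long (x from -33 to -3 mm), 26 mm wide in y and 10 mm high; the blade is 8 mm wide, 4 mm thick, x from -4 to +33 mm, on the underside level. About 30 g.
- key_grey: Steel key with a light grey plastic head: a look-alike that does not belong and stays where it is. Key 65 mm long lying flat. Its origin is on the underside at mid length; x runs from the head to the blade tip, z is up. The head is a block 30 mm long (x from -33 to -3 mm), 26 mm wide in y and 10 mm high; the blade is 8 mm wide, 4 mm thick, x from -4 to +33 mm, on the underside level. About 30 g.
- dial: White plastic thermostat dial cover: a disc 60 mm across and 10 mm high carrying a straight bar grip 50 mm long (along x), 12 mm wide (y), from 10 to 25 mm above the underside, with a red stripe along its top and black tick marks on the disc. Origin at the centre of the underside, z up. 45 g.
- jar_lid: White ceramic jar lid, a look-alike that stays where it is: a plain disc 60 mm across and 9 mm high with a round knob 20 mm across, top at 24 mm. Origin at the centre of the underside.
- well_red: The red compartment. One of three square compartments side by side in the open, fixed black case (order varies). Outside 98 x 98 mm, inside 92 x 92 mm, walls 3 mm thick, tops 15 mm above the origin. Origin under the centre of its floor, 4 mm above the table; floor top 3 mm above the origin; x, y parallel to its walls. The case lid lies folded flat behind it, on +x (6 mm high).
- well_blue: The blue compartment. One of three square compartments side by side in the open, fixed black case (order varies). Outside 98 x 98 mm, inside 92 x 92 mm, walls 3 mm thick, tops 15 mm above the origin. Origin under the centre of its floor, 4 mm above the table; floor top 3 mm above the origin; x, y parallel to its walls. The case lid lies folded flat behind it, on +x (6 mm high).
- well_white: The white compartment. One of three square compartments side by side in the open, fixed black case (order varies). Outside 98 x 98 mm, inside 92 x 92 mm, walls 3 mm thick, tops 15 mm above the origin. Origin under the centre of its floor, 4 mm above the table; floor top 3 mm above the origin; x, y parallel to its walls. The case lid lies folded flat behind it, on +x (6 mm high).
- bowl: Green ceramic bowl, loose, 0.4 kg, open on top: rim 130 mm across, 45 mm high, wall 4 mm, flaring from an inner floor about 50 mm across and 5 mm above the underside. Origin at the centre of the underside, z up.
There are look-alikes about, which are no part of the job. There is more than one size of the key_red; the one meant has the size given above.

How it is judged:
By the outcome, as a careful person would: the job done as asked, in the order asked, and still so for the second after the job is handed in, with the robot touching nothing.
It also fails if it takes over 96 s, if anything falls off the work surface, if the arm or the gripper's body presses on something with over 40 N, if the wrist force passes 120 N, or if a joint passes its speed limit or range.

## Working session

There is one attempt and no reset: what is moved stays moved. The work goes in short steps, Python scripts to look and compute and a shell command to move; the robot and the scene stay as the last step left them, time stands still between calls to the robot, and variables do not carry over. Pictures are saved under pics/ and viewed, about 12 in all and at most 16, crops included, and the job is handed in when it is done.

```bash
mkdir -p pics; cat > h.py <<'E'
import numpy as np, cv2, sys
from bench import ctrl
from scipy.spatial.transform import Rotation as R
def cam(name):
    s=ctrl.get_state(); c=ctrl.read_camera(name)
    K=np.array(c["camera_matrix"],float); D=np.array(c["D"],float)
    if name=="wrist":
        T=np.eye(4); T[:3,:3]=R.from_quat(s["tcp_rot"]).as_matrix(); T[:3,3]=s["tcp_pos"]
        W=T@np.array(c["T_tool_cam"])
    else: W=np.linalg.inv(np.array(c["camera_from_world"]))
    return c["img"],K,D,W
def save(name,fn):
    img,K,D,W=cam(name); cv2.imwrite(f"pics/{fn}.png",img[:,:,::-1]); np.savez(f"pics/{fn}.npz",K=K,D=D,W=W); return img
def px(fn,pts,z):
    d=np.load(f"pics/{fn}.npz"); u=cv2.undistortPoints(np.array(pts,float).reshape(-1,1,2),d["K"],d["D"]).reshape(-1,2)
    r=np.c_[u,np.ones(len(u))]@d["W"][:3,:3].T; o=d["W"][:3,3]
    return o+r*((z-o[2])/r[:,2])[:,None]
def proj(fn,P):
    d=np.load(f"pics/{fn}.npz"); C=np.linalg.inv(d["W"])
    return cv2.projectPoints(np.array(P,float).reshape(-1,1,3),cv2.Rodrigues(C[:3,:3])[0],C[:3,3],d["K"],d["D"])[0].reshape(-1,2)
def st():
    s=ctrl.get_state(); M=R.from_quat(s["tcp_rot"]).as_matrix()
    print("t",round(s["clock"],2),"tcp",np.round(s["tcp_pos"],4),"x",np.round(M[:,0],3),"y",np.round(M[:,1],3),"z",np.round(M[:,2],3),"F",np.round(s["ft_force"],1),"op",s["opening"],"q",np.round(s["joint_pos"],2))
def to(p,yjaw=None):
    "shift in tool axes to TCP p; roll for jaw axis direction angle (deg, world)"
    s=ctrl.get_state(); M=R.from_quat(s["tcp_rot"]).as_matrix()
    d=M.T@(np.array(p)-s["tcp_pos"]); out=[np.round(d*1000,1)]
    if yjaw is not None:
        a=np.degrees(np.arctan2(M[1,1],M[0,1])); r=-(yjaw-a); r=(r+90)%180-90; out.append(round(r,1))
    print("mm",*out)
E
python3 - <<'E'
from h import *
st(); save("top","t0"); save("side","s0")
E
```

```text
t 0.0 tcp [ 0.1818 -0.6234  0.2046] x [ 0.96  0.28 -0.  ] y [ 0.28  -0.96  -0.002] z [-0.001  0.002 -1.   ] F [-0.3  0.2  0.5] op 0.0940843739930858 q [ 1.22  0.63  0.04  1.52 -0.03  1.   -0.02]
```

View pics/t0.png

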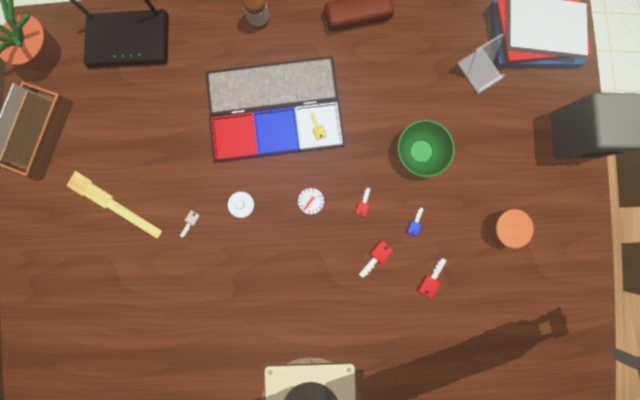

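View pics/s0.png

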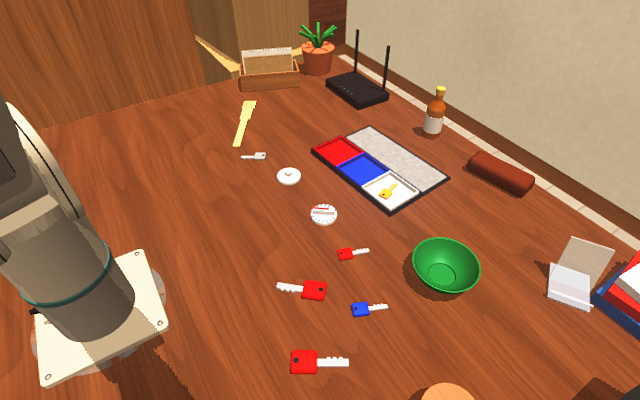

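The top view shows the brass key in the white (right) compartment at (319,127), a small red key at (363,202) with two larger ones at (377,258) and (433,278), and the blue key at (415,222). The dial is at (311,201), the lid at (240,204), the grey key at (190,222) and the bowl at (426,149). The side view agrees.

```bash
python3 - <<'E'
from h import *
n="t0"
for l,p,z in [("brass head,tip",[(320,133),(314,115)],.012),("red",[(362,210),(368,189)],.005),("bigred1",[(388,244),(362,276)],.005),("bigred2",[(428,295),(443,260)],.005),("blue",[(413,233),(421,209)],.005),("grey",[(195,212),(182,236)],.005),("dial,lid",[(311,201),(240,204)],.01),("bowl",[(426,149)],.045),("case corners",[(210,117),(216,160),(344,146),(337,103)],.019)]:
    P=px(n,p,z); print(l,np.round(P[:,:2],3).tolist(), "len",round(np.linalg.norm(P[0]-P[1])*1e3) if len(P)==2 else "")
to([.55,-.20,.2],0)
E
python3 -c "
import cv2;i=cv2.imread('pics/t0.png')[85:255,200:470];cv2.imwrite('pics/t0c.png',cv2.resize(i,None,fx=2.9,fy=2.9,interpolation=2))"
```

```text
brass head,tip [[0.633, -0.04], [0.676, -0.028]] len 45
red [[0.452, -0.132], [0.5, -0.148]] len 51
bigred1 [[0.372, -0.19], [0.3, -0.127]] len 95
bigred2 [[0.251, -0.279], [0.33, -0.317]] len 88
blue [[0.395, -0.249], [0.45, -0.27]] len 59
grey [[0.458, 0.255], [0.403, 0.286]] len 63
dial,lid [[0.476, -0.015], [0.473, 0.148]] len 163
bowl [[0.584, -0.277]] len 
case corners [[0.677, 0.214], [0.576, 0.2], [0.6, -0.094], [0.701, -0.082]] len 
mm [ 471.9 -303.4    5.2] -73.7
```

View pics/t0c.png

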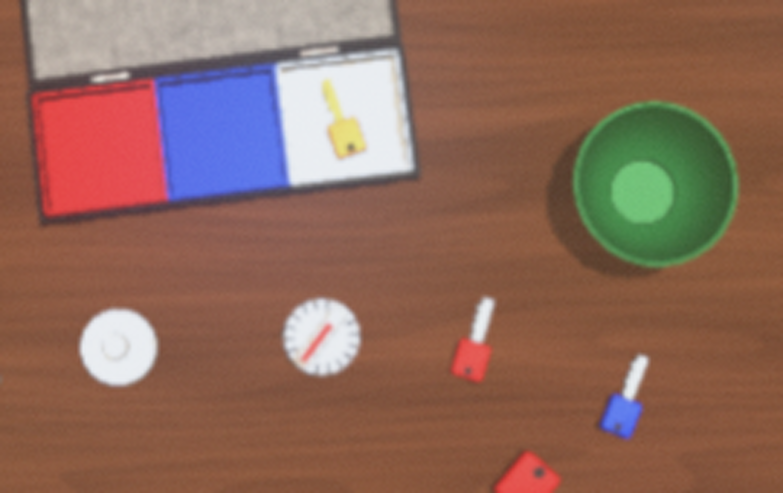

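```bash
python3 - <<'E'
from h import *
import bench
print(np.round(ctrl.read_camera("wrist")["T_tool_cam"],3))
f=lambda P:[(200+(u+.5)/2.9-.5,85+(v+.5)/2.9-.5) for u,v in P]
for l,p,z in [("brass",[(350,158),(327,82)],.013),("red",[(472,380),(489,298)],.007),("blue",[(617,437),(642,356)],.007),("dial",[(303,362),(330,325),(321,337)],.02),("bowl",[(655,184)],.045),("case",[(43,223),(419,178),(402,48),(28,92)],.019)]:
    P=px("t0",f(p),z); d=P[1]-P[0]; print(l,np.round(P[:,:2],3).tolist(),"len",round(np.linalg.norm(d)*1e3),"ang",round(np.degrees(np.arctan2(d[1],d[0]))))
E
python3 -m handwheel '[{"dx":0.609,"dy":-0.435},{"dx":0.609,"dy":-0.435},{"dx":0.609,"dy":-0.435},{"dx":0.609,"dy":-0.435},{"dx":0.609,"dy":-0.435},{"dx":0.609,"dy":-0.435},{"dx":0.609,"dy":-0.435},{"dx":0.609,"dy":-0.435},{"dx":0.609,"dy":-0.435},{"dx":0.609,"dy":-0.435},{"dx":0.609,"dy":-0.435},{"dx":0.609,"dy":-0.435},{"dx":0.609,"dy":-0.435},{"dx":0.609,"dy":-0.435},{"dx":0.609,"dy":-0.435},{"dx":0.609,"dy":-0.435},{"dx":0.609,"dy":-0.435},{"dx":0.609,"dy":-0.435},{"dx":0.609,"dy":-0.435},{"dx":0.609,"dy":-0.435}]' 0 15
```

```text
[[-0.001 -0.973 -0.233  0.068]
 [ 1.    -0.001 -0.     0.001]
 [-0.    -0.233  0.973 -0.18 ]
 [ 0.     0.     0.     1.   ]]
brass [[0.618, -0.041], [0.681, -0.024]] len 64 ang 15
red [[0.439, -0.133], [0.504, -0.149]] len 67 ang -14
blue [[0.39, -0.247], [0.454, -0.27]] len 68 ang -20
dial [[0.457, 0.001], [0.485, -0.021], [0.476, -0.014]] len 36 ang -38Traceback (most recent call last):
  File "<stdin>", line 6, in <module>
IndexError: index 1 is out of bounds for axis 0 with size 1
invalid input
```

```bash
python3 -m handwheel '[{"dx":0.305,"dy":-0.218,"dz":0,"roll":0},{"dx":0.305,"dy":-0.218,"dz":0,"roll":0},{"dx":0.305,"dy":-0.218,"dz":0,"roll":0},{"dx":0.305,"dy":-0.218,"dz":0,"roll":0},{"dx":0.305,"dy":-0.218,"dz":0,"roll":0},{"dx":0.305,"dy":-0.218,"dz":0,"roll":0},{"dx":0.305,"dy":-0.218,"dz":0,"roll":0},{"dx":0.305,"dy":-0.218,"dz":0,"roll":0},{"dx":0.305,"dy":-0.218,"dz":0,"roll":0}]' 0 15; python3 - <<'E'
from h import *
st()
f=lambda P:[(200+(u+.5)/2.9-.5,85+(v+.5)/2.9-.5) for u,v in P]
for l,p,z in [("bowl",[(655,184)],.045),("case",[(43,223),(419,178),(402,48),(28,92)],.019)]: print(l,np.round(px("t0",f(p),z)[:,:2],3).tolist())
to([.64,-.037,.205],-75)
E
```

```text
clock: 0.9
tcp_pos: [0.4143, -0.3272, 0.2051]
tcp_rot: [0.99, 0.141, -0.0, -0.001]
ft_force: [0.3, -0.2, -0.4]
opening: 0.047
t 0.9 tcp [ 0.4143 -0.3272  0.2051] x [ 0.96  0.28 -0.  ] y [ 0.28  -0.96  -0.002] z [-0.001  0.001 -1.   ] F [ 0.3 -0.2 -0.4] op 0.0470283790527165 q [ 0.6   0.45  0.02  1.86 -0.01  0.83 -0.66]
bowl [[0.586, -0.276]]
case [[0.572, 0.204], [0.6, -0.095], [0.705, -0.085], [0.678, 0.215]]
mm [ 297.8 -215.4    0.4] 1.2
```

```bash
python3 -m handwheel '[{"dx":0.298,"dy":-0.215,"dz":0.0,"roll":1},{"dx":0.298,"dy":-0.215,"dz":0.0,"roll":1},{"dx":0.298,"dy":-0.215,"dz":0.0,"roll":1},{"dx":0.298,"dy":-0.215,"dz":0.0,"roll":1},{"dx":0.298,"dy":-0.215,"dz":0.06,"roll":1},{"dx":0.298,"dy":-0.215,"dz":0.06,"roll":1},{"dx":0.298,"dy":-0.215,"dz":0.06,"roll":1},{"dx":0.298,"dy":-0.215,"dz":0.06,"roll":1},{"dx":0.298,"dy":-0.215,"dz":0.06,"roll":1},{"dx":0.298,"dy":-0.215,"dz":0.06,"roll":1},{"dx":0.298,"dy":-0.215,"dz":0.06,"roll":1}]' 0 15; python3 - <<'E'
from h import *
st(); save("wrist","w1")
E
```

```text
clock: 1.82
tcp_pos: [0.6404, -0.0333, 0.1436]
tcp_rot: [0.991, 0.136, -0.001, -0.002]
ft_force: [-0.2, -0.4, -0.0]
opening: 0.0469
t 1.82 tcp [ 0.6404 -0.0333  0.1436] x [ 0.963  0.269 -0.002] y [ 0.269 -0.963 -0.004] z [-0.003  0.003 -1.   ] F [-0.2 -0.4 -0. ] op 0.04692685298420938 q [ 0.    0.68  0.01  1.6  -0.02  0.86 -1.28]
```

View pics/w1.png

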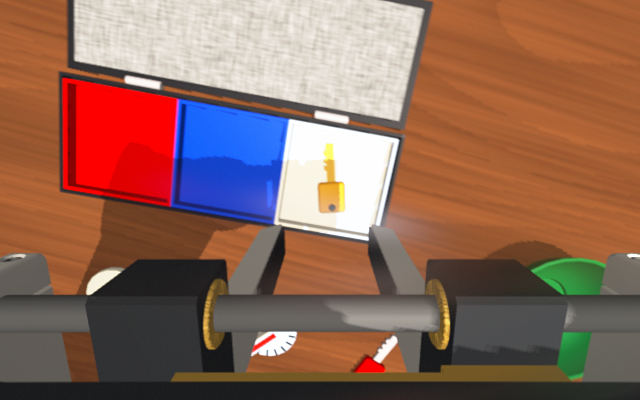

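The key lies with its head at (318–345,180–213) and its tip at (330,143), along tool x. The white compartment spans (289,120)–(400,135)–(378,238)–(275,225).

```bash
python3 - <<'E'
from h import *
h=px("w1",[(332,197)],.015)[0]; P=px("w1",[(331.5,212),(329,143)],.012); d=P[1]-P[0]; a=np.degrees(np.arctan2(d[1],d[0]))
print(h,P,a,np.linalg.norm(d)); C=px("w1",[(62,73),(400,135),(383,240),(60,190)],.019); print(C)
to([h[0],h[1],.05],a-90); to([h[0],h[1],.0095],a-90)
E
```

```text
[ 0.63704003 -0.0406463   0.015     ] [[ 0.62196804 -0.04444136  0.012     ]
 [ 0.68454438 -0.02442751  0.012     ]] 17.735880345424896 0.06569895301287165
[[ 0.68076805  0.21128075  0.019     ]
 [ 0.70872    -0.08319926  0.019     ]
 [ 0.61028695 -0.09894097  0.019     ]
 [ 0.57675672  0.20397704  0.019     ]]
mm [-3.5  3.4 94.4] -2.4
mm [ -3.4   3.5 134.9] -2.4
```

```bash
python3 -m handwheel '[{"dx":-0.003,"dy":0.003,"dz":0.094,"roll":-2.4},{"dx":-0.003,"dy":0.003,"dz":0.094,"roll":-2.4},{"dx":-0.003,"dy":0.003,"dz":0.094,"roll":-2.4},{"dx":-0.003,"dy":0.003,"dz":0.115,"roll":-2.4},{"dx":-0.003,"dy":0.003,"dz":0.125,"roll":-2.4},{"dx":-0.003,"dy":0.003,"dz":0.134,"roll":-2.4},{"dx":-0.003,"dy":0.003,"dz":0.134,"roll":-2.4},{"dx":-0.003,"dy":0.003,"dz":0.134,"roll":-2.4}]' 0 15; python3 - <<'E'
from h import *
st(); to([.6365,-.0405,.0095],-72.3); save("wrist","w2")
E
```

```text
clock: 2.53
tcp_pos: [0.6377, -0.0406, 0.0113]
tcp_rot: [0.988, 0.154, -0.001, -0.001]
ft_force: [0.6, 0.2, 0.4]
opening: 0.0472
t 2.53 tcp [ 0.6377 -0.0406  0.0113] x [ 0.953  0.305 -0.001] y [ 0.305 -0.953 -0.001] z [-0.002  0.001 -1.   ] F [0.6 0.2 0.4] op 0.04716418549714762 q [ 0.02  0.86  0.    1.68 -0.    0.6  -1.24]
mm [-1.1 -0.5  1.8] 0.0
```

View pics/w2.png

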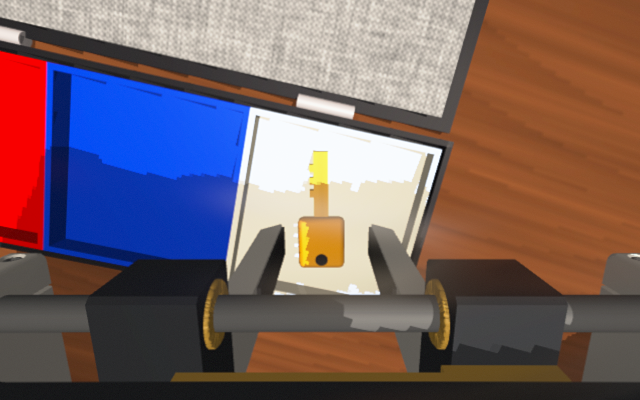

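The head at (299–344,217–267) sits between the fingertips (284 and 368). I'll check the offset along the key before closing.

```bash
python3 - <<'E'
from h import *
s=ctrl.get_state(); print(proj("w2",[s["tcp_pos"]]), px("w2",[(321.5,242)],.015), px("w1",[(332,197)],.015))
E
python3 -m handwheel '[{"dz":0.001},{"dz":0.001},{"dz":0.001},{"dz":0.001},{"dz":0.001},{"dz":0.001},{"dz":0.001}]' -1 15
```

```text
[[323.93679604 239.71842012]] [[ 0.6376935  -0.03918373  0.015     ]] [[ 0.63704003 -0.0406463   0.015     ]]invalid input
```

```bash
python3 -m handwheel '[{"dx":0,"dy":0,"dz":0.001,"roll":0},{"dx":0,"dy":0,"dz":0.001,"roll":0},{"dx":0,"dy":0,"dz":0.001,"roll":0},{"dx":0,"dy":0,"dz":0.001,"roll":0},{"dx":0,"dy":0,"dz":0.001,"roll":0},{"dx":0,"dy":0,"dz":0.001,"roll":0},{"dx":0,"dy":0,"dz":0.001,"roll":0}]' -1 15
python3 -m handwheel '[{"dx":0,"dy":0,"dz":-0.03,"roll":0},{"dx":0,"dy":0,"dz":-0.09,"roll":0},{"dx":0,"dy":0,"dz":-0.09,"roll":0},{"dx":0,"dy":0,"dz":-0.09,"roll":0},{"dx":0,"dy":0,"dz":-0.09,"roll":0}]'
python3 - <<'E'
from h import *
st(); k=np.array([.953,.305,0])*.018; b=np.array([.586,-.276,0]); 
print(b-k); to(b-k+[0,0,.1]); to(b-k+[0,0,.036])
E
```

```text
clock: 3.17
tcp_pos: [0.6386, -0.0404, 0.0114]
tcp_rot: [0.988, 0.154, 0.0, -0.0]
ft_force: [-0.7, -0.6, 5.4]
opening: 0.0254
clock: 3.58
tcp_pos: [0.6391, -0.0405, 0.1022]
tcp_rot: [0.988, 0.154, 0.001, -0.0]
ft_force: [0.1, 0.6, -0.5]
opening: 0.0258
t 3.58 tcp [ 0.6391 -0.0405  0.1022] x [0.952 0.305 0.002] y [ 0.305 -0.952 -0.   ] z [ 0.002  0.001 -1.   ] F [ 0.1  0.6 -0.5] op 0.02582605494955604 q [ 0.02  0.73  0.    1.64 -0.    0.77 -1.24]
[ 0.568846 -0.28149   0.      ]
mm [-140.4  208.1    1.9]
mm [-140.6  208.1   65.9]
```

```bash
python3 -m handwheel '[{"dx":-0.14,"dy":0.208,"dz":0,"roll":0},{"dx":-0.14,"dy":0.208,"dz":0,"roll":0},{"dx":-0.14,"dy":0.208,"dz":0,"roll":0},{"dx":-0.14,"dy":0.208,"dz":0,"roll":0},{"dx":-0.14,"dy":0.208,"dz":0,"roll":0},{"dx":-0.14,"dy":0.208,"dz":0,"roll":0},{"dx":-0.14,"dy":0.208,"dz":0,"roll":0},{"dx":-0.14,"dy":0.208,"dz":0.03,"roll":0},{"dx":-0.14,"dy":0.208,"dz":0.06,"roll":0},{"dx":-0.14,"dy":0.208,"dz":0.066,"roll":0},{"dx":-0.14,"dy":0.208,"dz":0.066,"roll":0}]'; python3 - <<'E'
from h import *
st(); save("wrist","w3")
E
```

```text
clock: 4.5
tcp_pos: [0.5663, -0.2795, 0.0322]
tcp_rot: [0.988, 0.154, -0.002, -0.003]
ft_force: [0.5, -0.3, -0.7]
opening: 0.0253
t 4.5 tcp [ 0.5663 -0.2795  0.0322] x [ 0.952  0.305 -0.003] y [ 0.305 -0.952 -0.006] z [-0.005  0.004 -1.   ] F [ 0.5 -0.3 -0.7] op 0.025282132638601833 q [ 0.43  0.82 -0.03  1.69  0.03  0.63 -0.87]
```

View pics/w3.png

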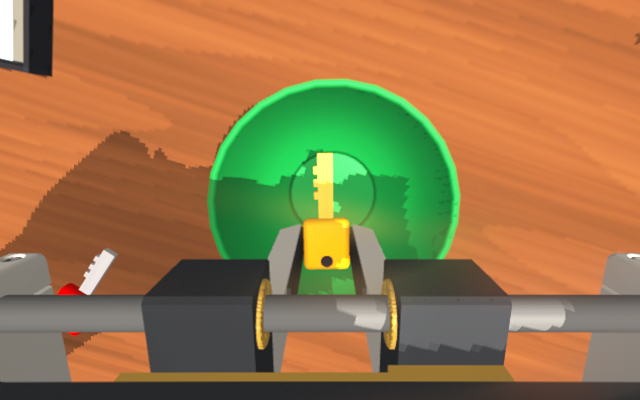

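The key is gripped over the bowl, the bowl's rim spanning (208–460,80–). Releasing it and moving on to the red key.

```bash
python3 -m handwheel '[{"dx":0,"dy":0,"dz":0,"roll":0},{"dx":0,"dy":0,"dz":0,"roll":0},{"dx":0,"dy":0,"dz":0,"roll":0},{"dx":0,"dy":0,"dz":-0.04,"roll":0},{"dx":0,"dy":0,"dz":-0.08,"roll":0},{"dx":0,"dy":0,"dz":-0.1,"roll":0},{"dx":0,"dy":0,"dz":-0.1,"roll":0},{"dx":0,"dy":0,"dz":-0.1,"roll":0}]' -0.2 15; python3 - <<'E'
from h import *
st(); to([.454,-.137,.13],-104)
E
```

```text
clock: 5.22
tcp_pos: [0.5695, -0.281, 0.1367]
tcp_rot: [0.988, 0.154, 0.001, -0.0]
ft_force: [0.7, 0.4, -1.0]
opening: 0.0374
t 5.22 tcp [ 0.5695 -0.281   0.1367] x [0.952 0.305 0.003] y [ 0.305 -0.952  0.   ] z [ 0.003  0.001 -1.   ] F [ 0.7  0.4 -1. ] op 0.03742409284394 q [ 0.43  0.68 -0.03  1.63  0.02  0.83 -0.87]
mm [ -66.  -172.4    6.5] 31.8
```

```bash
python3 -m handwheel '[{"dx":-0.066,"dy":-0.172,"dz":0.0,"roll":32},{"dx":-0.066,"dy":-0.172,"dz":0.0,"roll":32},{"dx":-0.066,"dy":-0.172,"dz":0.0,"roll":32},{"dx":-0.066,"dy":-0.172,"dz":0.0,"roll":32},{"dx":-0.066,"dy":-0.172,"dz":0.0,"roll":32},{"dx":-0.066,"dy":-0.172,"dz":0.0,"roll":32},{"dx":-0.066,"dy":-0.172,"dz":0.0,"roll":32},{"dx":-0.066,"dy":-0.172,"dz":0.0,"roll":32}]' 0 15; python3 - <<'E'
from h import *
st(); save("wrist","w4"); save("top","t4")
a=cv2.imread("pics/w4.png"); b=cv2.resize(cv2.imread("pics/t4.png")[95:245,240:480],(640,400)); cv2.imwrite("pics/c4.png",cv2.resize(np.vstack([a,b]),(480,600)))
for n,im in [("w4",a)]:
    h=cv2.cvtColor(im,cv2.COLOR_BGR2HSV); m=((h[...,0]<5)|(h[...,0]>175))&(h[...,1]>200)&(h[...,2]>120)
    N,L,S,C=cv2.connectedComponentsWithStats(m.astype(np.uint8))
    print([(S[i].tolist(),C[i].round(1).tolist(),px(n,[C[i]],.008)[0][:2].round(4).tolist()) for i in range(1,N) if S[i][4]>200])
E
```

```text
clock: 5.88
tcp_pos: [0.455, -0.1383, 0.1363]
tcp_rot: [0.992, -0.123, 0.002, -0.0]
ft_force: [-0.1, -0.9, -0.6]
opening: 0.0469
t 5.88 tcp [ 0.455  -0.1383  0.1363] x [ 0.97  -0.245  0.004] y [-0.245 -0.97  -0.001] z [ 0.004 -0.    -1.   ] F [-0.1 -0.9 -0.6] op 0.04692043102605495 q [ 0.14  0.49  0.13  2.07 -0.12  0.58 -1.46]
[([306, 177, 29, 33, 811], [319.8, 192.6], [0.4566, -0.1333]), ([361, 268, 19, 27, 307], [370.0, 283.6], [0.3539, -0.1586])]
```

View pics/c4.png

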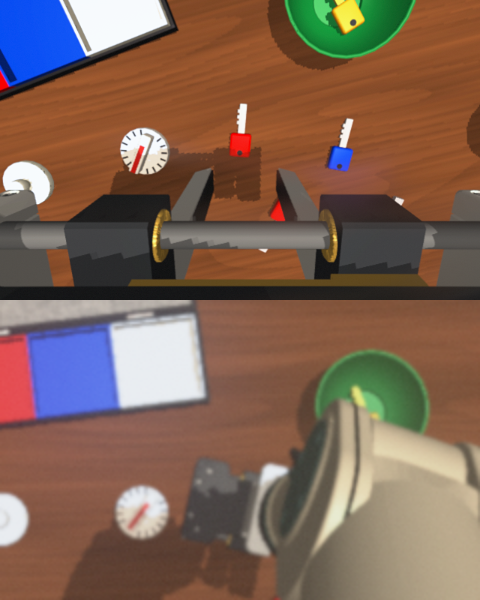

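The brass key is in the bowl, (345,15) in the composite. The small red key has its head at (320,193) and tip at (323,139) in wrist pixels; the blue head is at about (454,210) with its tip at (465,159).

```bash
python3 - <<'E'
from h import *
im=cv2.imread("pics/w4.png"); h=cv2.cvtColor(im,cv2.COLOR_BGR2HSV)
m=(abs(h[...,0].astype(int)-115)<12)&(h[...,1]>150)&(h[...,2]>90); m[:,:400]=0
N,L,S,C=cv2.connectedComponentsWithStats(m.astype(np.uint8)); print([(S[i].tolist(),C[i].round(1).tolist()) for i in range(1,N) if S[i][4]>200])
P=px("w4",[(319.8,192.6)],.008); T=px("w4",[(323,139)],.004); d=(T-P)[0]; a=np.degrees(np.arctan2(d[1],d[0])); print("red",P,T,a,np.linalg.norm(d))
B=px("w4",[C[1+np.argmax(S[1:,4])]],.008); T=px("w4",[(465,159)],.004); e=(T-B)[0]; print("blue",B,T,np.degrees(np.arctan2(e[1],e[0])),np.linalg.norm(e))
to([*P[0][:2],.005],a-90)
E
```

```text
[([437, 195, 34, 33, 805], [453.2, 210.6])]
red [[ 0.45661151 -0.13329607  0.008     ]] [[ 0.50370734 -0.14841212  0.004     ]] -17.7947472176338 0.04962370211837059
blue [[ 0.40853221 -0.25162937  0.008     ]] [[ 0.45355145 -0.27154546  0.004     ]] -23.86414574126979 0.049390109809118204
mm [ -0.2  -5.5 131.2] 3.5
```

```bash
python3 -m handwheel '[{"dx":0,"dy":-0.005,"dz":0.04,"roll":3.5},{"dx":0,"dy":-0.005,"dz":0.08,"roll":3.5},{"dx":0,"dy":-0.005,"dz":0.11,"roll":3.5},{"dx":0,"dy":-0.005,"dz":0.122,"roll":3.5},{"dx":0,"dy":-0.005,"dz":0.131,"roll":3.5},{"dx":0,"dy":-0.005,"dz":0.131,"roll":3.5},{"dx":0,"dy":-0.005,"dz":0.131,"roll":3.5}]' 0 15
python3 -m handwheel '[{"dx":0,"dy":0,"dz":0,"roll":0},{"dx":0,"dy":0,"dz":0,"roll":0},{"dx":0,"dy":0,"dz":0,"roll":0},{"dx":0,"dy":0,"dz":0,"roll":0},{"dx":0,"dy":0,"dz":0,"roll":0},{"dx":0,"dy":0,"dz":0,"roll":0},{"dx":0,"dy":0,"dz":-0.03,"roll":0},{"dx":0,"dy":0,"dz":-0.09,"roll":0},{"dx":0,"dy":0,"dz":-0.09,"roll":0},{"dx":0,"dy":0,"dz":-0.09,"roll":0},{"dx":0,"dy":0,"dz":-0.09,"roll":0}]' -1 15
python3 - <<'E'
from h import *
C=np.array([[.572,.204],[.600,-.095],[.705,-.085],[.678,.215]]); C2=np.array([[.577,.204],[.610,-.099],[.709,-.083],[.681,.211]]); m=(C.mean(0)+C2.mean(0))/2
th=np.radians(5.7); y=np.array([-np.sin(th),np.cos(th)]); print("red",m+.098*y,"blue",m,"white",m-.098*y)
st(); k=np.array([np.cos(th),np.sin(th)])*.018
p=m+.098*y-k; to([*p,.1],5.7-90)
E
```

```text
clock: 6.57
tcp_pos: [0.4571, -0.1347, 0.0051]
tcp_rot: [0.988, -0.155, 0.002, -0.0]
ft_force: [0.6, -0.6, 0.3]
opening: 0.047
clock: 7.48
tcp_pos: [0.4576, -0.1346, 0.0961]
tcp_rot: [0.988, -0.155, 0.003, -0.0]
ft_force: [-1.2, 0.5, -1.5]
opening: 0.0249
red [0.63176666 0.15651545] blue [0.6415 0.059 ] white [ 0.65123334 -0.03851545]
t 7.48 tcp [ 0.4576 -0.1346  0.0961] x [ 0.952 -0.306  0.006] y [-0.306 -0.952 -0.001] z [ 0.006 -0.001 -1.   ] F [-1.2  0.5 -1.5] op 0.02488336984595876 q [ 0.13  0.56  0.14  2.1  -0.16  0.48 -1.49]
mm [  60.4 -323.3   -3.2] -23.5
```

```bash
python3 -m handwheel '[{"dx":0.06,"dy":-0.323,"dz":-0.003,"roll":-23.5},{"dx":0.06,"dy":-0.323,"dz":-0.003,"roll":-23.5},{"dx":0.06,"dy":-0.323,"dz":-0.003,"roll":-23.5},{"dx":0.06,"dy":-0.323,"dz":-0.003,"roll":-23.5},{"dx":0.06,"dy":-0.323,"dz":-0.003,"roll":-23.5},{"dx":0.06,"dy":-0.323,"dz":-0.003,"roll":-23.5},{"dx":0.06,"dy":-0.323,"dz":-0.003,"roll":-23.5},{"dx":0.06,"dy":-0.323,"dz":-0.003,"roll":-23.5},{"dx":0.06,"dy":-0.323,"dz":-0.003,"roll":-23.5},{"dx":0.06,"dy":-0.323,"dz":0.04,"roll":-23.5},{"dx":0.06,"dy":-0.323,"dz":0.055,"roll":-23.5},{"dx":0.06,"dy":-0.323,"dz":0.055,"roll":-23.5}]'
python3 - <<'E'
from h import *
th=np.radians(5.7); k=np.array([np.cos(th),np.sin(th)])*.018; p=np.array([.632,.1565])-k
st(); to([*p,.013],5.7-90); save("wrist","w5")
E
```

```text
clock: 8.48
tcp_pos: [0.6087, 0.1535, 0.0357]
tcp_rot: [0.999, 0.05, -0.003, 0.002]
ft_force: [-0.0, -0.3, -0.5]
opening: 0.0258
t 8.48 tcp [0.6087 0.1535 0.0357] x [ 0.995  0.1   -0.005] y [ 0.1   -0.995  0.003] z [-0.005 -0.004 -1.   ] F [-0.  -0.3 -0.5] op 0.02581991181067017 q [-0.34  0.81  0.08  1.71 -0.09  0.63 -1.68]
mm [ 5.6 -0.7 22.7] 0.0
```

View pics/w5.png

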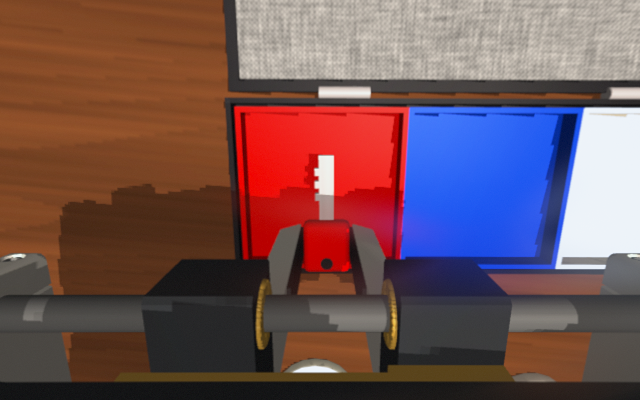

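The red key is held over the red compartment, its tip at (326,156). The compartment spans about (236,105)–(405,262), and the head end is close to the near wall. I'll recompute the centre.

```bash
python3 - <<'E'
from h import *
print(px("w5",[(238,106),(405,108),(401,262),(556,268),(580,110)],.019))
to([.614+.004,.1545,.0125],-84.3)
E
```

```text
[[0.67760963 0.20901169 0.019     ]
 [0.6858434  0.11539053 0.019     ]
 [0.59284811 0.10340873 0.019     ]
 [0.59843209 0.00520204 0.019     ]
 [0.69443518 0.01698844 0.019     ]]
mm [ 7.5 -0.2 25.6] 0.0
```

```bash
python3 -m handwheel '[{"dx":0.008,"dy":-0.001,"dz":0.008,"roll":0},{"dx":0.008,"dy":-0.001,"dz":0.016,"roll":0},{"dx":0.008,"dy":-0.001,"dz":0.023,"roll":0},{"dx":0.008,"dy":-0.001,"dz":0.023,"roll":0},{"dx":0.008,"dy":-0.001,"dz":0.023,"roll":0}]'
python3 -m handwheel '[{"dx":0,"dy":0,"dz":0,"roll":0},{"dx":0,"dy":0,"dz":0,"roll":0},{"dx":0,"dy":0,"dz":0,"roll":0},{"dx":0,"dy":0,"dz":-0.04,"roll":0},{"dx":0,"dy":0,"dz":-0.08,"roll":0},{"dx":0,"dy":0,"dz":-0.12,"roll":0},{"dx":0,"dy":0,"dz":-0.12,"roll":0},{"dx":0,"dy":0,"dz":-0.12,"roll":0}]' -0.2 15
python3 - <<'E'
from h import *
st(); save("wrist","w6"); to([.4085,-.2516,.13],-114)
E
```

```text
clock: 8.95
tcp_pos: [0.618, 0.1552, 0.0152]
tcp_rot: [0.999, 0.05, -0.001, 0.001]
ft_force: [0.3, -0.2, -0.1]
opening: 0.0257
clock: 9.62
tcp_pos: [0.6203, 0.156, 0.1384]
tcp_rot: [0.999, 0.05, 0.002, 0.001]
ft_force: [1.0, -0.5, -0.8]
opening: 0.0378
t 9.62 tcp [0.6203 0.156  0.1384] x [0.995 0.099 0.004] y [ 0.099 -0.995  0.001] z [ 0.005 -0.001 -1.   ] F [ 1.  -0.5 -0.8] op 0.037787386229652005 q [-0.35  0.69  0.1   1.62 -0.08  0.83 -1.69]
mm [-249.4  384.4    7. ] 29.7
```

```bash
python3 -m handwheel '[{"dx":-0.249,"dy":0.384,"dz":0,"roll":29.7},{"dx":-0.249,"dy":0.384,"dz":0,"roll":29.7},{"dx":-0.249,"dy":0.384,"dz":0,"roll":29.7},{"dx":-0.249,"dy":0.384,"dz":0,"roll":29.7},{"dx":-0.249,"dy":0.384,"dz":0,"roll":29.7},{"dx":-0.249,"dy":0.384,"dz":0,"roll":29.7},{"dx":-0.249,"dy":0.384,"dz":0,"roll":29.7},{"dx":-0.249,"dy":0.384,"dz":0,"roll":29.7},{"dx":-0.249,"dy":0.384,"dz":0,"roll":29.7},{"dx":-0.249,"dy":0.384,"dz":0,"roll":29.7},{"dx":-0.249,"dy":0.384,"dz":0.02,"roll":29.7},{"dx":-0.249,"dy":0.384,"dz":0.05,"roll":29.7},{"dx":-0.249,"dy":0.384,"dz":0.05,"roll":29.7},{"dx":-0.249,"dy":0.384,"dz":0.05,"roll":29.7}]' 0 15; python3 - <<'E'
from h import *
st(); save("wrist","w7"); a=cv2.imread("pics/w7.png"); cv2.imwrite("pics/c7.png",cv2.resize(np.vstack([a,cv2.imread("pics/w6.png")]),(480,600)))
h=cv2.cvtColor(a,cv2.COLOR_BGR2HSV)
m=(abs(h[...,0].astype(int)-115)<12)&(h[...,1]>150)&(h[...,2]>90)
N,L,S,C=cv2.connectedComponentsWithStats(m.astype(np.uint8)); print([(S[i].tolist(),C[i].round(1).tolist(),px("w7",[C[i]],.008)[0].round(4)) for i in range(1,N) if S[i][4]>200])
E
```

```text
clock: 10.83
tcp_pos: [0.4068, -0.2498, 0.0852]
tcp_rot: [0.978, -0.208, -0.003, -0.0]
ft_force: [0.4, -0.3, 1.3]
opening: 0.047
t 10.83 tcp [ 0.4068 -0.2498  0.0852] x [ 0.913 -0.408 -0.005] y [-0.408 -0.913  0.001] z [-0.005  0.001 -1.   ] F [ 0.4 -0.3  1.3] op 0.04704779003479809 q [ 0.38  0.59  0.16  2.1  -0.19  0.47 -1.31]
[([311, 185, 33, 37, 1088], [326.8, 202.0], array([ 0.4092, -0.2522,  0.008 ]))]
```

View pics/c7.png

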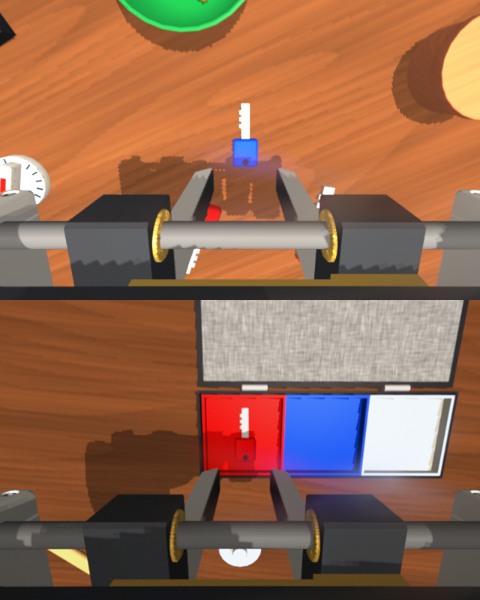

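The red key lies flat in the red compartment, (245,435) in the composite. The blue key's head is at (327,202) in wrist pixels and aligned with tool x; the big red key's head is clear of the left finger.

```bash
python3 - <<'E'
from h import *
to([.409,-.252,.005])
E
python3 -m handwheel '[{"dx":0.003,"dy":0.001,"dz":0.04,"roll":0},{"dx":0.003,"dy":0.001,"dz":0.06,"roll":0},{"dx":0.003,"dy":0.001,"dz":0.072,"roll":0},{"dx":0.003,"dy":0.001,"dz":0.08,"roll":0},{"dx":0.003,"dy":0.001,"dz":0.08,"roll":0},{"dx":0.003,"dy":0.001,"dz":0.08,"roll":0}]' 0 15
python3 -m handwheel '[{"dx":0,"dy":0,"dz":0,"roll":0},{"dx":0,"dy":0,"dz":0,"roll":0},{"dx":0,"dy":0,"dz":0,"roll":0},{"dx":0,"dy":0,"dz":0,"roll":0},{"dx":0,"dy":0,"dz":0,"roll":0},{"dx":0,"dy":0,"dz":0,"roll":0},{"dx":0,"dy":0,"dz":-0.03,"roll":0},{"dx":0,"dy":0,"dz":-0.09,"roll":0},{"dx":0,"dy":0,"dz":-0.09,"roll":0},{"dx":0,"dy":0,"dz":-0.09,"roll":0},{"dx":0,"dy":0,"dz":-0.09,"roll":0}]' -1 15
python3 - <<'E'
from h import *
st(); th=np.radians(5.7); k=np.array([np.cos(th),np.sin(th)])*.018; p=np.array([.642,.060])-k
to([*p,.1],5.7-90); to([*p,.014],5.7-90)
E
```

```text
mm [ 1.6  1.8 81.4]
clock: 11.38
tcp_pos: [0.4116, -0.2511, 0.0071]
tcp_rot: [0.978, -0.206, -0.001, 0.0]
ft_force: [0.5, -0.6, 0.6]
opening: 0.0468
clock: 12.3
tcp_pos: [0.4124, -0.2514, 0.0979]
tcp_rot: [0.978, -0.206, 0.001, 0.0]
ft_force: [-0.0, 0.0, -0.8]
opening: 0.0256
t 12.3 tcp [ 0.4124 -0.2514  0.0979] x [ 0.915 -0.404  0.001] y [-0.404 -0.915  0.001] z [ 0.001 -0.001 -1.   ] F [-0.   0.  -0.8] op 0.02558541831210965 q [ 0.37  0.57  0.17  2.08 -0.19  0.5  -1.3 ]
mm [  68.7 -368.7   -2.2] -29.5
mm [  68.6 -368.8   83.8] -29.5
```

```bash
python3 -m handwheel '[{"dx":0.072,"dy":-0.369,"dz":-0.003,"roll":-29.5},{"dx":0.072,"dy":-0.369,"dz":-0.003,"roll":-29.5},{"dx":0.072,"dy":-0.369,"dz":-0.003,"roll":-29.5},{"dx":0.072,"dy":-0.369,"dz":-0.003,"roll":-29.5},{"dx":0.072,"dy":-0.369,"dz":-0.003,"roll":-29.5},{"dx":0.072,"dy":-0.369,"dz":-0.003,"roll":-29.5},{"dx":0.072,"dy":-0.369,"dz":-0.003,"roll":-29.5},{"dx":0.072,"dy":-0.369,"dz":-0.003,"roll":-29.5},{"dx":0.072,"dy":-0.369,"dz":-0.003,"roll":-29.5},{"dx":0.072,"dy":-0.369,"dz":0.0,"roll":-29.5},{"dx":0.072,"dy":-0.369,"dz":0.03,"roll":-29.5},{"dx":0.072,"dy":-0.369,"dz":0.05,"roll":-29.5},{"dx":0.072,"dy":-0.369,"dz":0.05,"roll":-29.5}]'
python3 - <<'E'
from h import *
st(); to([.624,.058,.0145],-84.3); save("wrist","w8")
E
```

```text
clock: 13.38
tcp_pos: [0.6223, 0.0569, 0.0417]
tcp_rot: [0.999, 0.05, -0.005, 0.001]
ft_force: [-0.6, -0.6, -0.8]
opening: 0.0254
t 13.38 tcp [0.6223 0.0569 0.0417] x [ 0.995  0.1   -0.01 ] y [ 0.1   -0.995  0.001] z [-0.01  -0.002 -1.   ] F [-0.6 -0.6 -0.8] op 0.025427062056260694 q [-0.19  0.8   0.09  1.71 -0.11  0.65 -1.51]
mm [ 2.1 -1.  27.2] 0.0
```

View pics/w8.png

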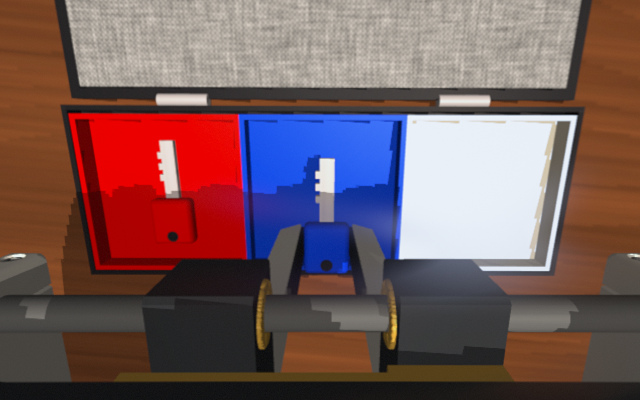

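The blue key is centred over the blue compartment, tip at (326,160), with the red key lying flat at (172,195). Lowering it.

```bash
python3 -m handwheel '[{"dx":0.003,"dy":-0.001,"dz":0.01,"roll":0},{"dx":0.003,"dy":-0.001,"dz":0.02,"roll":0},{"dx":0.003,"dy":-0.001,"dz":0.027,"roll":0},{"dx":0.003,"dy":-0.001,"dz":0.027,"roll":0},{"dx":0.003,"dy":-0.001,"dz":0.027,"roll":0}]'
python3 -m handwheel '[{"dx":0,"dy":0,"dz":0,"roll":0},{"dx":0,"dy":0,"dz":0,"roll":0},{"dx":0,"dy":0,"dz":0,"roll":0},{"dx":0,"dy":0,"dz":-0.04,"roll":0},{"dx":0,"dy":0,"dz":-0.08,"roll":0},{"dx":0,"dy":0,"dz":-0.12,"roll":0},{"dx":0,"dy":0,"dz":-0.12,"roll":0},{"dx":0,"dy":0,"dz":-0.12,"roll":0}]' -0.2 15
python3 - <<'E'
from h import *
st(); to([.476,-.014,.13],-128)
E
```

```text
clock: 13.85
tcp_pos: [0.6264, 0.0578, 0.0168]
tcp_rot: [0.999, 0.049, -0.004, 0.001]
ft_force: [0.0, -0.3, -0.4]
opening: 0.0256
clock: 14.52
tcp_pos: [0.6295, 0.0582, 0.14]
tcp_rot: [0.999, 0.049, -0.001, 0.0]
ft_force: [0.1, -0.1, 0.2]
opening: 0.0374
t 14.52 tcp [0.6295 0.0582 0.14  ] x [ 0.995  0.099 -0.001] y [ 0.099 -0.995  0.001] z [-0.001 -0.001 -1.   ] F [ 0.1 -0.1  0.2] op 0.03736533713805354 q [-0.2   0.68  0.11  1.64 -0.09  0.83 -1.53]
mm [-159.8   56.7   10.2] 43.7
```

```bash
python3 -m handwheel '[{"dx":-0.16,"dy":0.057,"dz":0,"roll":43.7},{"dx":-0.16,"dy":0.057,"dz":0,"roll":43.7},{"dx":-0.16,"dy":0.057,"dz":0,"roll":43.7},{"dx":-0.16,"dy":0.057,"dz":0,"roll":43.7},{"dx":-0.16,"dy":0.057,"dz":0.01,"roll":43.7},{"dx":-0.16,"dy":0.057,"dz":0.03,"roll":43.7},{"dx":-0.16,"dy":0.057,"dz":0.04,"roll":43.7},{"dx":-0.16,"dy":0.057,"dz":0.04,"roll":43.7},{"dx":-0.16,"dy":0.057,"dz":0.04,"roll":43.7}]' 0 15
python3 - <<'E'
from h import *
st(); a=save("wrist","w9")[:,:,::-1]
h=cv2.cvtColor(a,cv2.COLOR_BGR2HSV); m=((h[...,0]<6)|(h[...,0]>174))&(h[...,1]>180)&(h[...,2]>120)
N,L,S,C=cv2.connectedComponentsWithStats(m.astype(np.uint8))
for i in range(1,N):
    if S[i][4]>100:
        ys,xs=np.where(L==i); (c,wh,an)=cv2.minAreaRect(np.c_[xs,ys].astype(np.float32)); bx=cv2.boxPoints((c,wh,an)); e=sorted([(bx[0]+bx[1])/2-(bx[2]+bx[3])/2,(bx[1]+bx[2])/2-(bx[3]+bx[0])/2],key=np.linalg.norm)[1]
        P=px("w9",[c,np.array(c)+e/2,np.array(c)-e/2],.025); d=P[1]-P[2]; print(S[i],c,wh,P[0],np.linalg.norm(d),np.degrees(np.arctan2(d[1],d[0])))
E
```

```text
clock: 15.27
tcp_pos: [0.4752, -0.0141, 0.0994]
tcp_rot: [0.946, -0.324, -0.002, 0.001]
ft_force: [0.5, -0.3, 0.6]
opening: 0.0473
t 15.27 tcp [ 0.4752 -0.0141  0.0994] x [ 0.79  -0.613 -0.002] y [-0.613 -0.79   0.003] z [-0.004 -0.001 -1.   ] F [ 0.5 -0.3  0.6] op 0.04726469032313964 q [-0.22  0.57  0.28  2.1  -0.31  0.51 -1.95]
[   0   90  117  170 9685] (28.89178466796875, 173.5780792236328) (144.56968688964844, 101.91064453125) [0.63457411 0.14702533 0.025     ] 0.09905437896764029 2.4321767935474243
[ 542  171   56   54 2245] (569.5838012695312, 197.6334228515625) (46.486820220947266, 56.51393508911133) [ 0.3648929  -0.16850432  0.025     ] 0.044079867336551434 -40.84570648883822
[  0 225  33  28 184] (14.878047943115234, 239.90245056152344) (41.85456848144531, 4.685213088989258) [0.60601639 0.19715927 0.025     ] 0.030474472654748355 5.619260259305859
```

View pics/w9.png

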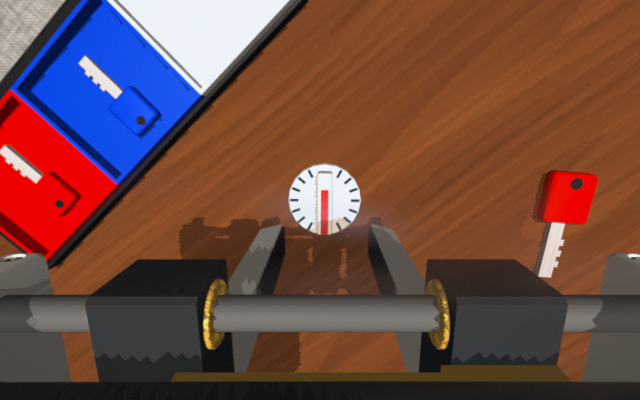

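The blue key lies flat in blue. The dial is at (325,199) and its bar runs straight along tool x (from (324,172) to (324,234)), so the jaws are aligned.

```bash
python3 - <<'E'
from h import *
c=px("w9",[(325,199.5)],.01)[0]; P=px("w9",[(324.5,173),(324.5,234)],.025); d=P[0]-P[1]; print(c,P.mean(0),np.degrees(np.arctan2(d[1],d[0])),np.linalg.norm(d))
to([(c[0]+P.mean(0)[0])/2,(c[1]+P.mean(0)[1])/2,.0135])
E
```

```text
[ 0.47758897 -0.01546734  0.01      ] [ 0.47777466 -0.01511868  0.025     ] -37.949817604127766 0.04915410295451346
mm [ 2.2 -0.4 86.4]
```

```bash
python3 -m handwheel '[{"dx":0.002,"dy":0,"dz":0.04,"roll":0},{"dx":0.002,"dy":0,"dz":0.06,"roll":0},{"dx":0.002,"dy":0,"dz":0.075,"roll":0},{"dx":0.002,"dy":0,"dz":0.086,"roll":0},{"dx":0.002,"dy":0,"dz":0.086,"roll":0},{"dx":0.002,"dy":0,"dz":0.086,"roll":0}]' 0 15
python3 -m handwheel '[{"dx":0,"dy":0,"dz":0,"roll":0},{"dx":0,"dy":0,"dz":0,"roll":0},{"dx":0,"dy":0,"dz":0,"roll":0},{"dx":0,"dy":0,"dz":0,"roll":0},{"dx":0,"dy":0,"dz":0,"roll":0},{"dx":0,"dy":0,"dz":0,"roll":0},{"dx":0,"dy":0,"dz":0,"roll":0},{"dx":0,"dy":0,"dz":-0.03,"roll":0},{"dx":0,"dy":0,"dz":-0.08,"roll":0},{"dx":0,"dy":0,"dz":-0.08,"roll":0},{"dx":0,"dy":0,"dz":-0.08,"roll":0},{"dx":0,"dy":0,"dz":-0.08,"roll":0}]' -1 15
python3 - <<'E'
from h import *
st(); to([.652,-.038,.1],5.7-90)
E
```

```text
clock: 15.82
tcp_pos: [0.4777, -0.0155, 0.014]
tcp_rot: [0.946, -0.324, -0.001, 0.001]
ft_force: [-0.2, -0.6, -0.2]
opening: 0.047
clock: 16.82
tcp_pos: [0.4779, -0.0151, 0.094]
tcp_rot: [0.946, -0.324, -0.001, 0.0]
ft_force: [-0.7, -0.2, -0.9]
opening: 0.0121
t 16.82 tcp [ 0.4779 -0.0151  0.094 ] x [ 0.79  -0.613 -0.001] y [-0.613 -0.79   0.001] z [-0.001 -0.    -1.   ] F [-0.7 -0.2 -0.9] op 0.012108939842239236 q [-0.22  0.58  0.28  2.1  -0.32  0.5  -1.93]
mm [151.7 -88.5  -6.2] -43.5
```

```bash
python3 -m handwheel '[{"dx":0.152,"dy":-0.089,"dz":0,"roll":-43.5},{"dx":0.152,"dy":-0.089,"dz":0,"roll":-43.5},{"dx":0.152,"dy":-0.089,"dz":0,"roll":-43.5},{"dx":0.152,"dy":-0.089,"dz":0,"roll":-43.5},{"dx":0.152,"dy":-0.089,"dz":0,"roll":-43.5},{"dx":0.152,"dy":-0.089,"dz":0,"roll":-43.5},{"dx":0.152,"dy":-0.089,"dz":0.02,"roll":-43.5},{"dx":0.152,"dy":-0.089,"dz":0.045,"roll":-43.5},{"dx":0.152,"dy":-0.089,"dz":0.045,"roll":-43.5},{"dx":0.152,"dy":-0.089,"dz":0.045,"roll":-43.5}]'
python3 - <<'E'
from h import *
st(); to([.652,-.038,.0225],-84.3); save("wrist","w10")
E
```

```text
clock: 17.65
tcp_pos: [0.6499, -0.0377, 0.0457]
tcp_rot: [0.999, 0.05, -0.004, -0.0]
ft_force: [0.2, 0.0, 0.6]
opening: 0.0118
t 17.65 tcp [ 0.6499 -0.0377  0.0457] x [ 0.995  0.099 -0.008] y [ 0.099 -0.995 -0.001] z [-0.008  0.    -1.   ] F [0.2 0.  0.6] op 0.011817389562865053 q [-0.03  0.83  0.07  1.63 -0.09  0.7  -1.38]
mm [ 2.3  0.5 23.2] 0.0
```

View pics/w10.png

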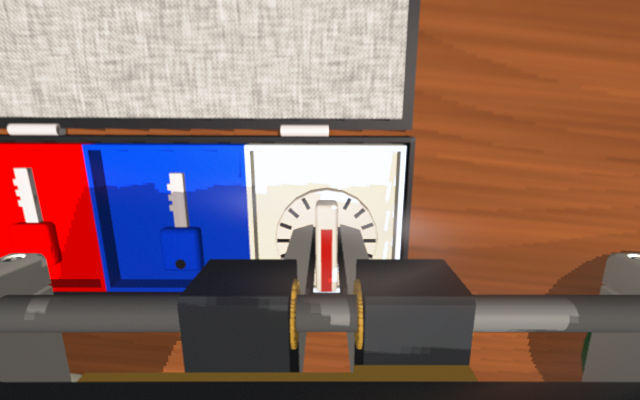

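The dial is centred over the white compartment, disc at about (326,240) with walls at 247 and 410. Lowering and releasing.

```bash
python3 -m handwheel '[{"dx":0.002,"dy":0.001,"dz":0.01,"roll":0},{"dx":0.002,"dy":0.001,"dz":0.018,"roll":0},{"dx":0.002,"dy":0.001,"dz":0.0235,"roll":0},{"dx":0.002,"dy":0.001,"dz":0.0235,"roll":0},{"dx":0.002,"dy":0.001,"dz":0.0235,"roll":0}]'
python3 -m handwheel '[{"dx":0,"dy":0,"dz":0,"roll":0},{"dx":0,"dy":0,"dz":0,"roll":0},{"dx":0,"dy":0,"dz":0,"roll":0},{"dx":0,"dy":0,"dz":-0.04,"roll":0},{"dx":0,"dy":0,"dz":-0.08,"roll":0},{"dx":0,"dy":0,"dz":-0.12,"roll":0},{"dx":-0.25,"dy":0,"dz":-0.16,"roll":0},{"dx":-0.25,"dy":0,"dz":-0.16,"roll":0},{"dx":-0.25,"dy":0,"dz":-0.16,"roll":0},{"dx":-0.25,"dy":0,"dz":-0.16,"roll":0},{"dx":-0.25,"dy":0,"dz":-0.16,"roll":0},{"dx":-0.25,"dy":0,"dz":-0.16,"roll":0},{"dx":-0.25,"dy":0,"dz":-0.16,"roll":0},{"dx":-0.25,"dy":0,"dz":-0.16,"roll":0}]' -0.4 15
python3 - <<'E'
from h import *
st(); save("wrist","w11"); save("side","s11"); save("top","t11")
a=cv2.imread("pics/w11.png"); b=cv2.resize(cv2.imread("pics/s11.png")[100:350,230:630],(640,400)); cv2.imwrite("pics/c11.png",cv2.resize(np.vstack([a,b]),(480,600)))
E
```

```text
clock: 18.12
tcp_pos: [0.6532, -0.0385, 0.0236]
tcp_rot: [0.999, 0.05, -0.002, -0.0]
ft_force: [-0.2, -0.3, -0.3]
opening: 0.0119
clock: 19.28
tcp_pos: [0.4033, -0.0638, 0.1858]
tcp_rot: [0.999, 0.049, -0.002, -0.0]
ft_force: [1.2, -0.5, 0.6]
opening: 0.028
t 19.28 tcp [ 0.4033 -0.0638  0.1858] x [ 0.995  0.098 -0.004] y [ 0.098 -0.995 -0.001] z [-0.004  0.    -1.   ] F [ 1.2 -0.5  0.6] op 0.02802754680087177 q [ 0.01  0.33  0.1   2.17 -0.05  0.65 -1.33]
```

View pics/c11.png

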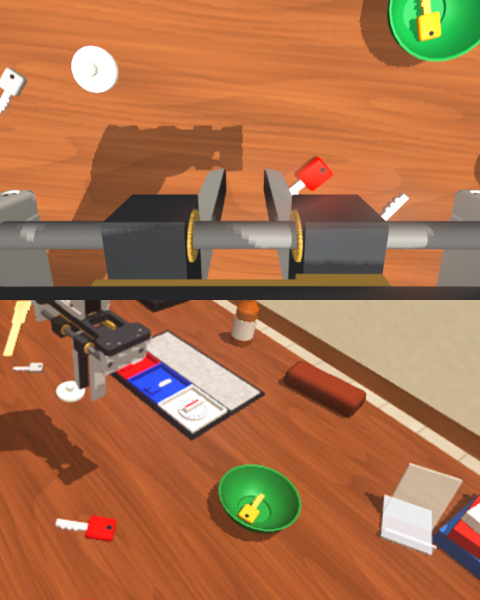

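View pics/t11.png

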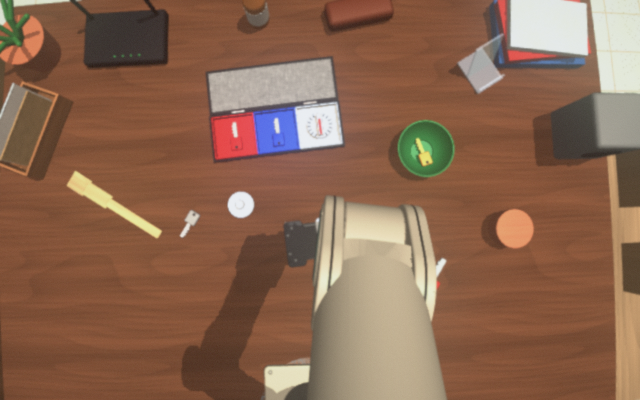

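The top view shows the red key at (236,135), the blue key at (277,132) and the dial at (319,125), each in its own compartment. The brass key is in the bowl at (424,152). The lid, grey key and bowl are at the same pixels as at the start.

```bash
python3 -c "
from bench import ctrl
print(ctrl.close_job())"
```

```text
the job is handed in; nothing more can be done
None
```

The job is done and handed in at about 19.4 s of the 96 s allowed. I put the brass key in the green bowl, then packed the red-headed key, the blue-headed key and the dial cover into their own compartments, in that order.

- **Final pictures:** the top view shows all three items in the right compartments and the brass key in the bowl. Closer wrist views showed both keys lying flat. I saw the dial after release only in the top and side views, and it looked flat there.
- **Left in place:** the grey-headed key, jar lid and bowl are at the same top-view pixels as at the start.
- **Forces:** the highest wrist force in the end-of-move readings was about 5 N, while closing on the brass key, where the fingertips probably touched the case floor.
- **Hiccups:** two early move calls were refused as invalid input and moved nothing. Position estimates from the different camera views disagreed by up to about 1 cm on the case and bowl, but no check failed.

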